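# Shim the rocking microscope stand

### The arm

A 6-joint arm with a two-finger parallel gripper is mounted at the origin on the work surface. World frame = base frame: x ahead of the robot, y to its left, z up, the work surface at z = 0. Lengths are in m, angles in degrees, forces in N, time in s.
With the tool pointing down it reaches from about 0.4 to 0.825 m from the base axis. Payload 7 kg.
Tool frame: the origin (TCP) lies midway between the tips of the shut fingers; the grasp point (between the pads) lies r.grasp_offset behind it (r.grasp_offset is the distance from the TCP to the grasp point, in m); x points along the fingers, z is the direction in which the jaws open and shut, and the axes are right-handed (so a half turn about x gives the same grasp; the last joint's range is limited). The gripper opens to 88 mm and grips with 3 to 60 N. Pads are 19 mm wide; open, the fingers measure 130 mm over their backs; the gripper's body (78 mm by 193 mm) begins 47 mm behind the grasp point.
Start: joints at [-48.295, 20.546, 0.682, 0, -70.136, -16.507], TCP at [0.287, -0.611, 0.227] pointing down, gripper open.
Joint ranges: [-176.03, 176.03], [-82.01, 121.73], [-58.28, 71.71], [-173.87, 95.51], [-174.79, -0.11], [-173.66, 173.66]. Speed limits (degrees/s): [136.94, 136.94, 172.46, 180, 180, 180].

### API

Orientations are given as [roll, pitch, yaw] about the fixed x, y, z axes, in that order (R = Rz(yaw) Ry(pitch) Rx(roll)).
In Python, from plant import readout, vision, close_job, r gives the robot as it stands.
- The arm moves only by the shell command python3 -m handwheel 'ROWS' [OPENING] [FORCE]. ROWS is JSON, a list that holds one entry, the list of rows, each a list of 4 numbers: the shift along the world's x, y, z in units of 40 mm (1.0 is 40 mm), then the turn about the world's z in units of 5 degrees (1.0 is 5 degrees). In form: [[[tx, ty, tz, roll], ...]]. A call has 1 to 8 rows; each row shifts and turns the pose as measured when the row begins; what a row does not reach is not made up. A row lasts 1/10 s, in which the tool goes at most 50 mm and 8.59 degrees, less where a joint would pass 70% of its speed; a pose out of reach is approached as far as the arm can. A call is refused whole if a number of a shift passes 1 or a number of a turn 1, either way. A call with a gripper value outside its range is refused whole. OPENING is the finger opening in mm, from 0 to 87.6, set as the call begins (- or left out, the last holds). The fingers move at their own pace and stop on an object; FORCE is the grip in N (left out, the last holds). Time passes only in rows, so rows that do not move let the fingers close. It gives the time, the measured TCP pose, the force and the opening at its end, in the units of the state.
- readout.get_state(): the state, without advancing time (a new reading comes with each control period).
- vision.capture(name): name is "side" or "top"; returns the picture (480x640x3 uint8, blue, green, red); there is no depth.
- vision.get_calibration(name): a dict with "intrinsics" (3x3 intrinsics, pixels), "dist" ([k1, k2, p1, p2, k3] as OpenCV has them; the pictures are not rectified), "pose" (4x4, takes a point from camera to world coordinates). Camera axes: x right, y up, looking along -z (the intrinsics and any distortion apply to the point x, -y, -z); pixel columns grow to the right and rows downward; lengths in m; the calibration is good to about 2 mm. A picture is of the moment at which its call begins. get_calibration takes no time and is no camera call.
- close_job(): hands the job in, once; it reports no verdict.
The state is a dict: "time_s": time; "joints": joint angles; "qd": joint speeds; "joint_torque": joint torques, N m; "tcp_pos": TCP position; "eef_rot": TCP orientation; "contact_force": force on the tool from outside, world axes, zero at the start; "moment": the same for the moment, N m; "gripper_width": finger opening in m.
Only numpy, scipy, OpenCV 4.12 (cv2) and the standard library are available. Lean on these libraries where they do the work, as an engineer would, in place of code of your own. Each camera call takes 0.05 s, during which the arm holds its last target.

### The job

One corner foot of the stereo microscope's stand is too short, so the stand rocks. With the fingertips, push the metal wedge along the bench, thin end first, under that short foot until it is snug and the stand stays level, then press down with a fingertip on the top of the plate right above that foot to check that it no longer rocks, and let go. Only push and press: do not lift the wedge, do not shove or tip the microscope, and leave the other things where they stand.

Things in the scene. Friction and masses are not known exactly. Their poses are not given: they have to be found in the camera images.
- microscope: Cream stereo microscope loose on the bench, about 3 kg: plate 240 x 200 x 16 mm (local x, y, z; top 38 mm, underside 22 mm above the bench) on four black domed feet (radius 11 mm) at local x = +-100, y = +-80 mm. Pillar, head and eyepieces (to 310 mm high) stand over the plate's +x half (local x above -10 mm), eyepieces leaning to +y. Origin on the bench under the plate's centre.
- short_foot (a point): Lowest point of the short foot, 8 mm above the bench, at local (-100, +80, 8) mm of the microscope; the plate's +y edge is 20 mm beyond it in local +y. The other three feet reach the bench, so the stand starts level; about 2 N down on this corner rocks it over.
- plate_corner (a point): Point on the top of the plate right above the short foot, 38 mm above the bench: where to press.
- wedge: Plain aluminium wedge, loose, 0.12 kg, 110 long (local x), 48 wide (y): 2 mm thick at the thin end (+x), 18 at the upright flat thick end (-x). Origin: centre of its underside. Starts off the microscope's +y side, thin end to the short foot, nearly in line. Meets the foot when the foot is at local x = +15 mm (40 mm from the thin end); snug at 3 to 10 N of push; pushed on, it jams and shoves the stand.
- bottle: Bystander: small amber bottle, 34 mm wide, 70 mm high; origin at the centre of its underside.
- slide_box: Bystander: grey slide box 87 x 62 x 32 mm; origin at the centre of its underside.
- objective: Bystander: black and silver objective lens standing upright, 34 mm wide, 48 mm high; origin at the centre of its underside.
- opposite_foot (a point): Lowest point of the foot diagonally opposite the short one, at local (+100, -80, 0) mm of the microscope; it stands on the bench when the stand is level.
Things that resemble listed ones, but are neither listed nor needed, are in the scene too. Several things have the shape of the wedge; the one meant has the colours described above.

How it is judged (in metres and radians):
On the way, in this order (a step that is already met when the one before it is completed fails the run):
1. the wedge is snug under the short foot and the stand is level (contact force between wedge and microscope above 0.6 N and angle between microscope's own z axis and vertical below 0.012 rad and y of short_foot in the frame of wedge between -0.024 and 0.024 m and x of short_foot in the frame of wedge between -0.02 and 0.03 m), for 0.2 s.
2. the fingers press down (more than 3 N) on the plate above the short foot and it does not rock (contact force between the fingers and microscope above 3 N and horizontal distance between the grasp point and plate_corner below 0.045 m and angle between microscope's own z axis and vertical below 0.015 rad), for 0.2 s.
At the end, for the whole second after the job is handed in: The wedge bears on the short foot (more than 0.4 N), the stand is level within 0.012 rad with the opposite foot on the bench, and all is at rest (contact force between wedge and microscope above 0.4 N and angle between microscope's own z axis and vertical below 0.012 rad and height (world z) of opposite_foot below 0.002 m and y of short_foot in the frame of wedge between -0.024 and 0.024 m and x of short_foot in the frame of wedge between -0.02 and 0.03 m and linear speed of each of microscope, wedge below 0.01 m/s); the robot touches nothing.
It fails at once if the wedge is lifted off the bench or tipped (height (world z) of wedge above 0.008 m or angle between wedge's own z axis and vertical above 0.15 rad).
It fails at once if the microscope is shoved more than 12 mm or tipped (distance of microscope from where it was at the start of the episode above 0.012 m or angle between microscope's own z axis and vertical above 0.11 rad).
It fails at once if a bystander is moved more than 20 mm (distance of any of bottle, slide_box, objective from where it was at the start of the episode above 0.02 m).
It also fails if it takes over 51 s, if anything falls off the work surface, if the arm or the gripper's body presses on something with over 40 N, if the wrist force passes 120 N, or if a joint passes its speed limit or range.

## Working session

There is one attempt and no reset: what is moved stays moved. The work goes in short steps, Python scripts to look and compute and a shell command to move; the robot and the scene stay as the last step left them, time stands still between calls to the robot, and variables do not carry over. Pictures are saved under pics/ and viewed, and the job is handed in when it is done.

```bash
ls; mkdir -p pics; python3 - <<'E'
from plant import readout, vision, r
import cv2, numpy as np
for n in("side","top"):
    im=vision.capture(n); cv2.imwrite(f"pics/{n}0.png",im)
    c=vision.get_calibration(n); print(n,np.round(c["intrinsics"],1).tolist(),c["dist"],np.round(c["pose"],3).tolist())
print(readout.get_state()); print(r.grasp_offset)
E
```

```text
pics
side [[535.5, 0.0, 312.8], [0.0, 535.5, 235.0], [0.0, 0.0, 1.0]] [-0.0186467  0.         0.         0.         0.       ] [[-0.78, 0.314, -0.542, 0.111], [-0.626, -0.376, 0.683, 0.545], [0.011, 0.872, 0.489, 0.492], [0.0, 0.0, 0.0, 1.0]]
top [[481.2, 0.0, 319.7], [0.0, 481.2, 233.1], [0.0, 0.0, 1.0]] [-0.10509852  0.          0.          0.          0.        ] [[0.013, 0.996, -0.087, 0.522], [-1.0, 0.013, 0.007, -0.032], [0.008, 0.086, 0.996, 0.868], [0.0, 0.0, 0.0, 1.0]]
{'time_s': 0.1, 'joints': array([-4.82956007e+01,  2.05852709e+01,  6.39847125e-01, -1.61802522e-02,
       -7.01347594e+01, -1.65079310e+01]), 'qd': array([-0.02414536, -0.08867658,  0.16094039,  0.04663936,  0.03823834,
        0.01270197]), 'joint_torque': array([-3.85595748e-03, -5.84161484e+01,  2.93750399e+01,  7.01546386e+00,
        1.02156086e-02, -6.72681563e-05]), 'tcp_pos': array([ 0.28716633, -0.610404  ,  0.22575078]), 'eef_rot': array([  5.76735595,  89.91838627, 120.9583154 ]), 'contact_force': array([-0.0492315 , -0.21862701, -0.27525144]), 'moment': array([-0.0277239 ,  0.01030202,  0.04803395]), 'gripper_width': 0.0873917739958078}
0.0188
```

View pics/side0.png

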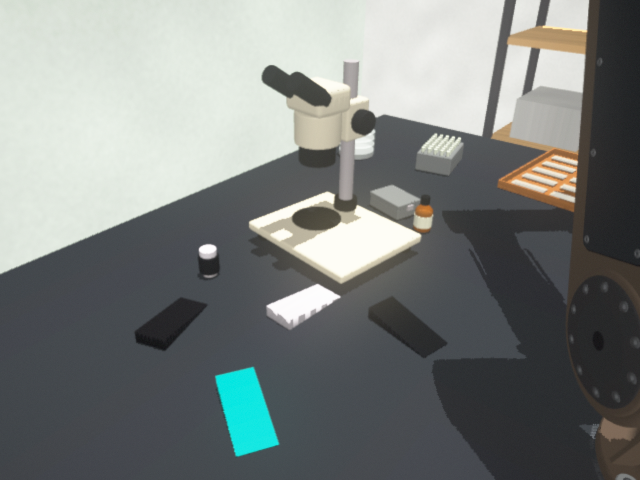

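View pics/top0.png

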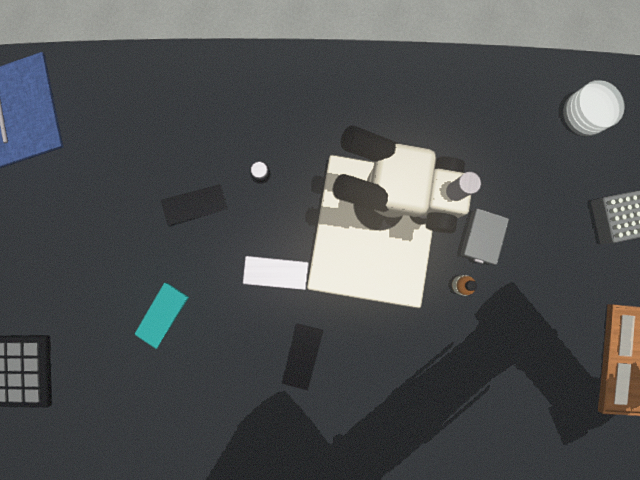

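The things that could be taken for the wedge (top view) are white/silver (275,272), black (195,205), black (302,356) and teal (160,315). I choose the bright aluminium one by its colour and place, and I check it in a close crop while I measure.

```bash
cat > h.py <<'E'
import numpy as np, cv2
from plant import vision
def ray(n,uv):
    c=vision.get_calibration(n);K=np.array(c["intrinsics"],float);d=np.array(c["dist"],float);P=np.array(c["pose"])
    p=cv2.undistortPoints(np.array([[uv]],float),K,d)[0,0]
    return P[:3,3],P[:3,:3]@np.array([p[0],-p[1],-1.])
def onz(n,uv,z):
    o,v=ray(n,uv);return o+v*(z-o[2])/v[2]
def proj(n,X):
    c=vision.get_calibration(n);K=np.array(c["intrinsics"],float);d=np.array(c["dist"],float);P=np.array(c["pose"])
    q=(np.array(X)-P[:3,3])@P[:3,:3]
    q=np.array([q[0],-q[1],-q[2]]); return cv2.projectPoints(q.reshape(1,1,3),np.zeros(3),np.zeros(3),K,d)[0].ravel()
E
python3 - <<'E'
import cv2,numpy as np
from h import *
t=cv2.imread("pics/top0.png"); s=cv2.imread("pics/side0.png")
a=cv2.resize(t[225:325,225:345],None,fx=5,fy=5,interpolation=cv2.INTER_CUBIC)
b=cv2.resize(s[250:350,250:370],None,fx=5,fy=5,interpolation=cv2.INTER_CUBIC)
cv2.imwrite("pics/crop_t.png",a);cv2.imwrite("pics/crop_s.png",b)
print(t[272,275],t[275,360],s[300,305])
E
```

```text
[238 235 238] [226 237 240] [253 252 253]
```

View pics/crop_t.png

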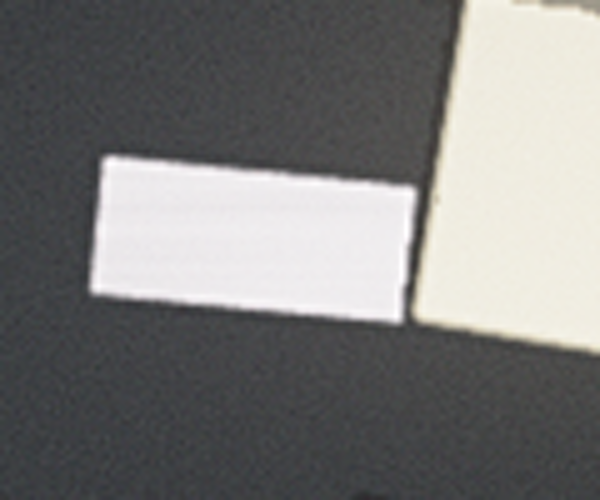

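View pics/crop_s.png

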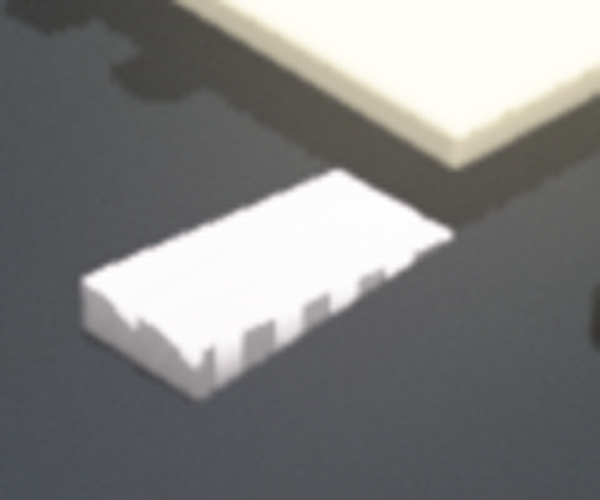

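The crops show the bright silver wedge: the upright thick end is at the left (top view about (244,270)) and the thin end faces the plate corner at about (308,288). That confirms the choice. Next I measure with fitted lines.

```bash
cat > meas.py <<'E'
from h import *
def wedge_top(im,show=True):
    # whitish neutral (wedge) vs cream plate: b-r difference
    i=im.astype(int); m=((i.min(2)>150)&(i[...,0]-i[...,2]>-7)).astype(np.uint8)
    m[:225]=0;m[330:]=0;m[:,:200]=0;m[:,345:]=0
    m=cv2.morphologyEx(m,cv2.MORPH_OPEN,np.ones((3,3),np.uint8))
    cs,_=cv2.findContours(m,0,1)
    c=max(cs,key=cv2.contourArea)
    return cv2.minAreaRect(c),c
E
python3 - <<'E'
from meas import *
t=cv2.imread("pics/top0.png")
(r,c)=wedge_top(t); print(r, cv2.boxPoints(r).round(1).tolist())
C=dict(tkA=((245.6,256.4),.018),tkB=((243.2,283.8),.018),tnA=((308.2,262.2),.002),tnB=((305.8,289.6),.002))
W={k:onz("top",*v) for k,v in C.items()}
for k,v in W.items(): print(k,v.round(4))
tk=(W['tkA']+W['tkB'])/2;tn=(W['tnA']+W['tnB'])/2
d=(tn-tk)[:2];print("len",np.linalg.norm(d),"wid",np.linalg.norm(W['tkA']-W['tkB']),"yaw",np.degrees(np.arctan2(d[1],d[0])),"ctr",(tk+tn)/2)
# plate edges: cream mask
i=t.astype(int);m=((i.min(2)>150)&(i[...,2]-i[...,0]>=8)).astype(np.uint8)
def edge_row(y,x0,x1):
    g=t[y,x0:x1].mean(1);k=np.argmax(g>140);return x0+k-1+(140-g[k-1])/(g[k]-g[k-1])
def edge_col(x,y0,y1):
    g=t[y0:y1,x].mean(1);k=len(g)-1-np.argmax(g[::-1]>140);return y0+k+(g[k]-140)/(g[k]-g[k+1])
L=np.array([(edge_row(y,305,345),y) for y in list(range(235,258))+list(range(163,175))])
B=np.array([(x,edge_col(x,270,330)) for x in range(318,412,4)])
z=.038
Lw=np.array([onz("top",p,z)[:2] for p in L]);Bw=np.array([onz("top",p,z)[:2] for p in B])
l=cv2.fitLine(Lw.astype(np.float32),cv2.DIST_HUBER,0,.001,.001).ravel();b=cv2.fitLine(Bw.astype(np.float32),cv2.DIST_HUBER,0,.001,.001).ravel()
print("L",l,"B",b,np.degrees(np.arctan2(l[1],l[0])),np.degrees(np.arctan2(b[1],b[0])))
s=np.linalg.solve(np.c_[l[:2],-b[:2]],b[2:]-l[2:]);cor=l[2:]+s[0]*l[:2];print("corner",cor, proj("top",[*cor,.038]))
ux=l[:2]*np.sign(l[0]);uy=b[:2]*np.sign(b[1])
sf=cor+.02*ux-.02*uy
print("ux",ux,"uy",uy,"short foot",sf, "side px of corner",proj("side",[*cor,.038]))
wd=d/np.linalg.norm(d);n=np.array([-wd[1],wd[0]]);o=((tk+tn)/2)[:2]
print("foot in wedge",(sf-o)@wd,(sf-o)@n)
for nm,uv in (("corner side",(340.5,276.5)),):print(nm,onz("side",uv,.038))
for uv,z in(((266.5,305.5),.018),((317.5,284),.002),((340.5,297),.002)):print(uv,onz("side",uv,z))
E
```

```text
((275.1461486816406, 272.5020446777344), (63.1149787902832, 27.96479034423828), 5.572197437286377) [[242.39999389648438, 283.3999938964844], [245.10000610351562, 255.5], [307.8999938964844, 261.6000061035156], [305.20001220703125, 289.5]]
tkA [0.5532 0.0926 0.018 ]
tkB [0.5049 0.0957 0.018 ]
tnA [ 0.545 -0.018  0.002]
tnB [ 0.4959 -0.0144  0.002 ]
len 0.11070283954861942 wid 0.04843255463179882 yaw -94.47901990402191 ctr [0.52472517 0.0389952  0.01      ]
L [ 0.98771095 -0.15629148  0.6305747  -0.03709277] B [ 0.153568    0.9881381   0.4830154  -0.11529236] -8.991705 81.166245
corner [ 0.49841845 -0.01618089] [306.42780923 288.75507689]
ux [ 0.98771095 -0.15629148] uy [0.153568  0.9881381] short foot [ 0.5151013  -0.03906948] side px of corner [342.40513932 277.01691914]
foot in wedge 0.07857783340583177 -0.003498079795246835
corner side [ 0.50149304 -0.01546949  0.038     ]
(266.5, 305.5) [0.55703781 0.09088057 0.018     ]
(317.5, 284) [ 0.54810847 -0.01869482  0.002     ]
(340.5, 297) [ 0.49854957 -0.01364318  0.002     ]
```

```bash
python3 -m handwheel '[[[0.6,0.8,0,1],[0.6,0.8,0,1],[0.6,0.8,0,1],[0.6,0.8,0,1],[0.6,0.8,0,1],[0.6,0.8,0,1],[0,0.8,0,1],[0,0.8,0,1]]]' 0 10
```

```text
time_s: 0.9
tcp_pos: [0.4328, -0.3468, 0.2199]
eef_rot: [7.9, 89.4, 164.2]
contact_force: [0.5, -0.1, 1.5]
gripper_width: 0.0293
```

```bash
python3 -m handwheel '[[[0,1,0,0.5],[0,1,0,0.5],[0,1,0,0.5],[0,1,0,0.5],[0,1,0,0.5],[0,1,0,0.5],[0,1,0,0.5],[0,1,0,0.3]]]'; python3 -m handwheel '[[[0,1,0,0],[0.5,1,0,0],[0.5,1,0,0],[0.5,1,0,0],[0.5,0.5,0,0],[0,0,0,0]]]'
```

```text
time_s: 1.7
tcp_pos: [0.4292, -0.0149, 0.2178]
eef_rot: [3.8, 89.3, 179.9]
contact_force: [1.4, 0.4, -0.4]
gripper_width: 0.0009
time_s: 2.3
tcp_pos: [0.5087, 0.1774, 0.2175]
eef_rot: [-3.6, 89.3, 172.9]
contact_force: [-1.5, -0.6, 0.0]
gripper_width: 0.0005
```

```bash
python3 -m handwheel '[[[0.3,-0.5,0,-0.2],[0.3,-0.5,-0.5,0],[0,0,-1,0],[0,0,-1,0],[0,0,-1,0],[0,0,-0.5,0],[0,0,-0.3,0],[0,0,0,0]]]'; python3 - <<'E'
from h import *
im=vision.capture("top");cv2.imwrite("pics/t1.png",im[130:430,180:480].repeat(2,0).repeat(2,1))
im=vision.capture("side");cv2.imwrite("pics/s1.png",im)
E
```

```text
time_s: 3.1
tcp_pos: [0.5293, 0.132, 0.0389]
eef_rot: [2.0, 89.2, 177.5]
contact_force: [-0.4, -0.2, 0.2]
gripper_width: 0.0004
```

View pics/s1.png

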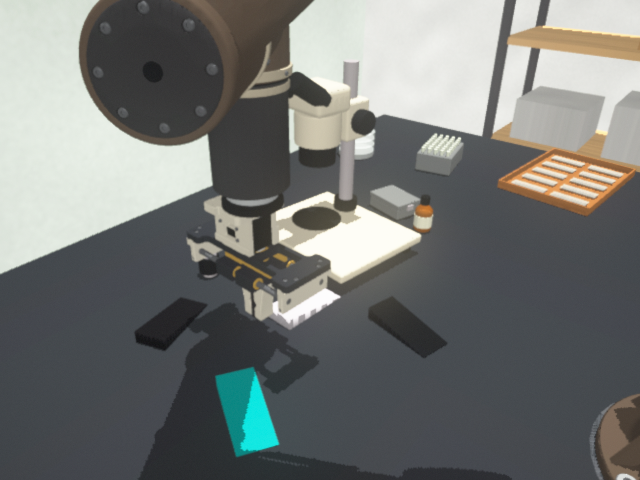

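View pics/t1.png

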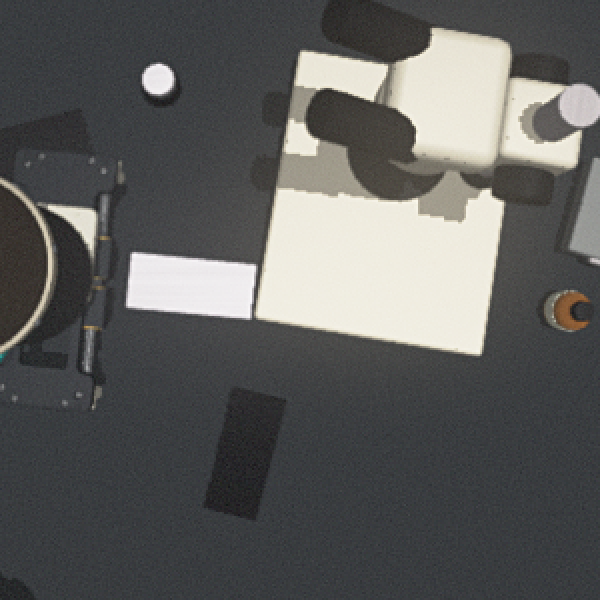

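The side view shows the closed fingers above and behind the thick end at about (265,300). In the top view the wedge is unmoved and clear of the gripper. Now I go down and approach it.

```bash
python3 -m handwheel '[[[0.05,0,-0.5,0],[0.05,0,-0.2,0],[0,0,-0.1,0],[0,0,0,0]]]'; python3 -m handwheel '[[[0,-0.2,0,0],[0,-0.2,0,0],[0,-0.1,0,0],[0,0,0,0]]]'
```

```text
time_s: 3.6
tcp_pos: [0.5378, 0.1342, 0.013]
eef_rot: [-50.8, 89.6, 124.7]
contact_force: [-0.2, -0.4, 0.5]
gripper_width: 0.0007
time_s: 4.0
tcp_pos: [0.5387, 0.1128, 0.0153]
eef_rot: [-75.7, 89.6, 99.9]
contact_force: [0.4, -0.0, 0.6]
gripper_width: 0.0002
```

```bash
python3 -m handwheel '[[[-0.18,0,-0.2,0],[0,0,0,0]]]'; python3 - <<'E'
from plant import readout
for i in range(3):
    s=readout.get_state();print(s['tcp_pos'].round(4),s['contact_force'].round(2),s['eef_rot'].round(1))
E
```

```text
time_s: 4.2
tcp_pos: [0.531, 0.1124, 0.007]
eef_rot: [-79.1, 89.5, 96.5]
contact_force: [-0.3, -0.0, 0.2]
gripper_width: 0.0006
[0.531  0.1124 0.007 ] [-0.28 -0.01  0.16] [-79.1  89.5  96.5]
[0.531  0.1124 0.007 ] [-0.28 -0.01  0.16] [-79.1  89.5  96.5]
[0.531  0.1124 0.007 ] [-0.28 -0.01  0.16] [-79.1  89.5  96.5]
```

```bash
python3 -m handwheel '[[[-0.015,-0.2,0,0],[-0.015,-0.2,0,0],[-0.015,-0.2,0,0],[-0.015,-0.2,0,0],[-0.015,-0.2,0,0],[0,0,0,0]]]'; python3 - <<'E'
from h import *
im=vision.capture("top");cv2.imwrite("pics/t2.png",im[130:430,180:480].repeat(2,0).repeat(2,1))
im=vision.capture("side");cv2.imwrite("pics/s2.png",im)
E
```

```text
time_s: 4.8
tcp_pos: [0.5274, 0.0691, 0.0067]
eef_rot: [-76.5, 89.6, 99.1]
contact_force: [0.6, -0.4, -1.3]
gripper_width: 0.0006
```

View pics/s2.png

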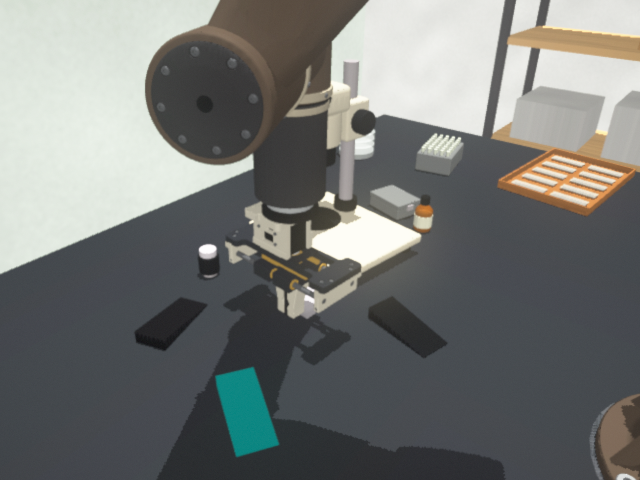

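View pics/t2.png

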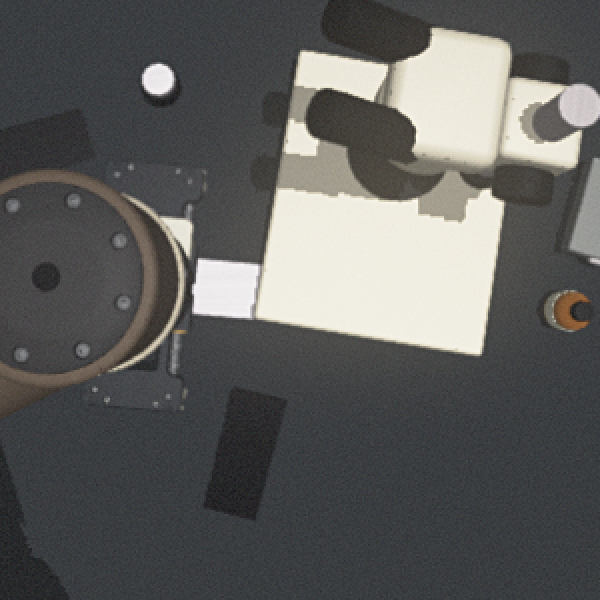

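The wedge is sliding straight under the plate corner (crop: wedge edges at rows 260 and 318, plate corner at (257,318)), and nothing else has moved. Now I go slower.

```bash
python3 -m handwheel '[[[-0.01,-0.12,0,0],[-0.01,-0.12,0,0],[-0.01,-0.12,0,0],[0,0,0,0]]]'; python3 -m handwheel '[[[0,-0.05,0,0],[0,-0.05,0,0]]]';python3 -m handwheel '[[[0,-0.05,0,0]]]'
```

```text
time_s: 5.3
tcp_pos: [0.5268, 0.055, 0.0069]
eef_rot: [-83.9, 89.5, 91.7]
contact_force: [0.4, 0.8, 0.0]
gripper_width: 0.0006
time_s: 5.5
tcp_pos: [0.527, 0.0509, 0.0069]
eef_rot: [-85.3, 89.5, 90.3]
contact_force: [0.6, 0.7, -0.0]
gripper_width: 0.0005
time_s: 5.6
tcp_pos: [0.527, 0.0488, 0.0069]
eef_rot: [-85.6, 89.5, 90.1]
contact_force: [-1.1, 1.5, -0.7]
gripper_width: 0.0007
```

```bash
python3 -m handwheel '[[[-0.005,-0.05,0,0],[0,-0.05,0,0]]]';python3 -m handwheel '[[[-0.005,-0.04,0,0]]]';python3 -m handwheel '[[[0,-0.03,0,0]]]';python3 -m handwheel '[[[0,-0.03,0,0]]]'
```

```text
time_s: 5.8
tcp_pos: [0.5268, 0.0447, 0.0069]
eef_rot: [-86.2, 89.5, 89.5]
contact_force: [-0.8, 0.4, -0.1]
gripper_width: 0.0005
time_s: 5.9
tcp_pos: [0.5268, 0.0431, 0.0069]
eef_rot: [-89.0, 89.5, 86.7]
contact_force: [-0.4, 2.8, -0.1]
gripper_width: 0.0007
time_s: 6.0
tcp_pos: [0.5271, 0.0422, 0.007]
eef_rot: [-92.7, 89.5, 82.9]
contact_force: [0.2, 3.4, -0.4]
gripper_width: 0.0004
time_s: 6.1
tcp_pos: [0.5273, 0.0413, 0.007]
eef_rot: [-95.8, 89.4, 79.9]
contact_force: [-0.5, 5.3, -1.3]
gripper_width: 0.0003
```

```bash
python3 -m handwheel '[[[0,-0.02,0,0]]]';python3 -m handwheel '[[[0,-0.02,0,0]]]';python3 -m handwheel '[[[0,-0.01,0,0]]]'; python3 -m handwheel '[[[0,0,0,0],[0,0,0,0],[0,0,0,0]]]'
```

```text
time_s: 6.2
tcp_pos: [0.5276, 0.0409, 0.007]
eef_rot: [-97.9, 89.4, 77.8]
contact_force: [-0.1, 5.2, -1.1]
gripper_width: 0.0002
time_s: 6.3
tcp_pos: [0.5278, 0.0406, 0.007]
eef_rot: [-99.7, 89.3, 75.9]
contact_force: [0.2, 6.1, -0.8]
gripper_width: 0.0006
time_s: 6.4
tcp_pos: [0.5279, 0.0405, 0.007]
eef_rot: [-100.3, 89.3, 75.4]
contact_force: [-1.2, 5.5, -0.5]
gripper_width: 0.0008
time_s: 6.7
tcp_pos: [0.5278, 0.0405, 0.007]
eef_rot: [-99.7, 89.3, 75.9]
contact_force: [0.6, 3.1, -0.5]
gripper_width: 0.0002
```

```bash
python3 -m handwheel '[[[0,-0.03,0,0],[0,-0.03,0,0]]]';python3 -m handwheel '[[[0,-0.03,0,0]]]'; python3 -m handwheel '[[[0,0,0,0],[0,0,0,0],[0,0,0,0]]]'; python3 - <<'E'
from h import *
im=vision.capture("top");cv2.imwrite("pics/t3.png",im[130:430,180:480].repeat(2,0).repeat(2,1))
im=vision.capture("side");cv2.imwrite("pics/s3.png",im)
E
```

```text
time_s: 6.9
tcp_pos: [0.5285, 0.0392, 0.0071]
eef_rot: [-104.3, 89.2, 71.3]
contact_force: [-0.6, 7.9, -1.2]
gripper_width: 0.0002
time_s: 7.0
tcp_pos: [0.5289, 0.0387, 0.0071]
eef_rot: [-106.3, 89.1, 69.4]
contact_force: [-0.9, 8.3, -1.6]
gripper_width: 0.0002
time_s: 7.3
tcp_pos: [0.5289, 0.0388, 0.0071]
eef_rot: [-106.5, 89.1, 69.2]
contact_force: [-0.3, 4.2, -0.9]
gripper_width: 0.0004
```

View pics/t3.png

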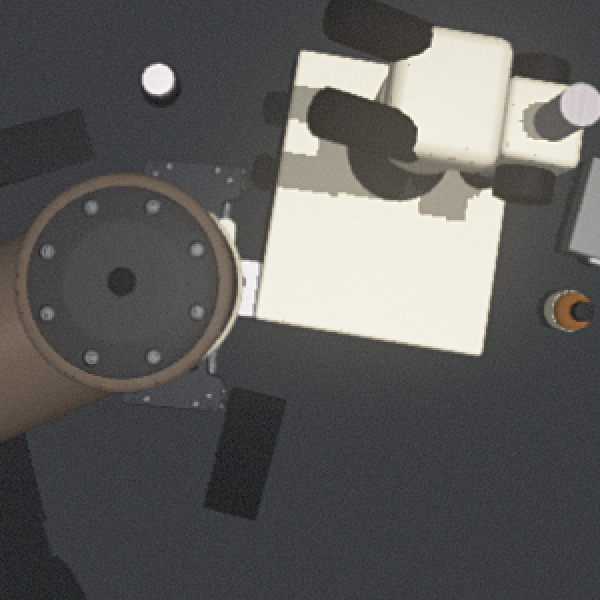

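The wedge is under the corner, and the plate corner (258,319) has moved by less than a pixel. I back off and go up, then check the wedge.

```bash
python3 -m handwheel '[[[0.02,0.2,0,0],[0.03,0.4,0,0],[0,0.5,0,0],[0,0.5,0.5,0],[0,0.5,1,0],[0,0,1,1],[0,0,1,1],[0,0,0,1]]]'; python3 - <<'E'
from h import *
im=vision.capture("top");cv2.imwrite("pics/t4f.png",im);cv2.imwrite("pics/t4.png",cv2.resize(im[225:325,225:345],None,fx=5,fy=5,interpolation=cv2.INTER_CUBIC))
im=vision.capture("side");cv2.imwrite("pics/s4.png",im)
E
```

```text
time_s: 8.2
tcp_pos: [0.5282, 0.129, 0.1512]
eef_rot: [-84.2, 89.7, 107.0]
contact_force: [-0.1, 0.5, -0.0]
gripper_width: 0.0005
```

View pics/t4.png

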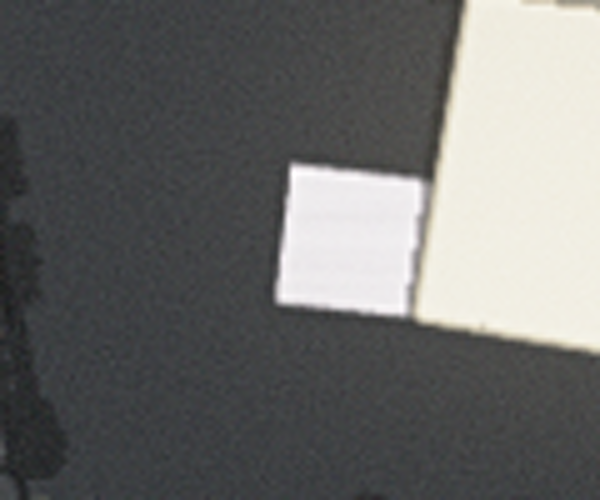

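View pics/s4.png

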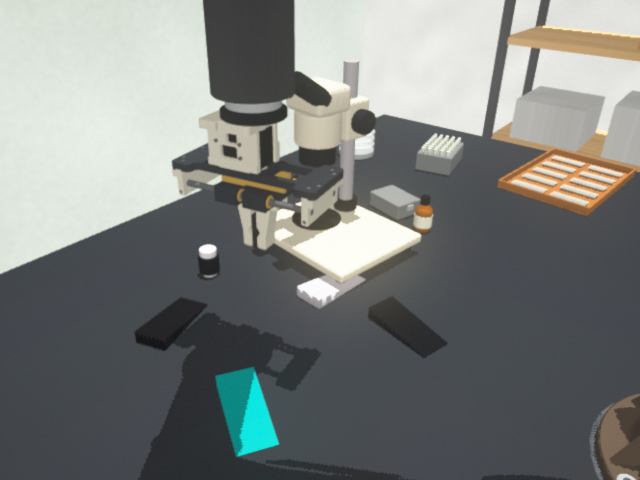

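```bash
python3 - <<'E'
from h import *
a=onz("top",(283,257.6),.018);b=onz("top",(280,285.4),.018);e=onz("top",(309.4,260.9),.018*.55)
w=a-b;print(a,b,np.linalg.norm(w));m=((a+b)/2)[:2]
n=w[:2]/np.linalg.norm(w[:2]); wd=np.array([n[1],-n[0]]);print("yaw",np.degrees(np.arctan2(wd[1],wd[0])))
o=m+.055*wd; sf=np.array([.5151,-.0391])
print("foot in wedge x,y:",(sf-o)@wd,(sf-o)@n)
E
```

```text
[0.55204221 0.02637456 0.018     ] [0.50307243 0.0307677  0.018     ] 0.04916644707694884
yaw -95.12635904132861
foot in wedge x,y: 0.013513540972395922 -0.006360904219395231
```

The foot sits at wedge x of about +13.5 mm and y of about −6 mm, both within limits. I turn the jaw axis along the plate's y, so that the wide body stays clear of the head, and then move over the corner.

```bash
python3 -m handwheel '[[[0,0,0.2,1],[0,0,0,1],[0,0,0,1],[0,0,0,1],[0,0,0,1],[0,0,0,1],[0,0,0,1],[0,0,0,1]]]'; python3 -m handwheel '[[[0,0,0,1],[0,0,0,1],[0,0,0,1],[0,0,0,1],[0,0,0,1],[0,0,0,1],[0,0,0,0]]]'; python3 -c "
from plant import readout
print(readout.get_state()['joints'].round(1))"
```

```text
time_s: 9.1
tcp_pos: [0.5188, 0.1277, 0.1447]
eef_rot: [-10.3, 88.4, -139.3]
contact_force: [-0.5, 0.5, -0.7]
gripper_width: 0.0005
time_s: 9.8
tcp_pos: [0.5125, 0.1268, 0.1343]
eef_rot: [-20.5, 87.3, -119.5]
contact_force: [-0.4, 0.8, -0.5]
gripper_width: 0.0003
[ 36.   12.6 -24.2   1.3 -55.7  44.2]
```

```bash
python3 -m handwheel '[[[0,-0.6,0,0],[0,-0.8,0,0],[0,-0.8,0,0],[0,-0.8,0,0],[0,-0.8,0,0],[0,-0.2,0,0],[0,0,0,0]]]'; python3 - <<'E'
from h import *
im=vision.capture("side");cv2.imwrite("pics/s5.png",im)
im=vision.capture("top");cv2.imwrite("pics/t5.png",im)
E
```

```text
time_s: 10.5
tcp_pos: [0.5083, -0.0376, 0.1281]
eef_rot: [-26.6, 86.7, -127.2]
contact_force: [0.7, 0.8, -0.1]
gripper_width: 0.0007
```

View pics/s5.png

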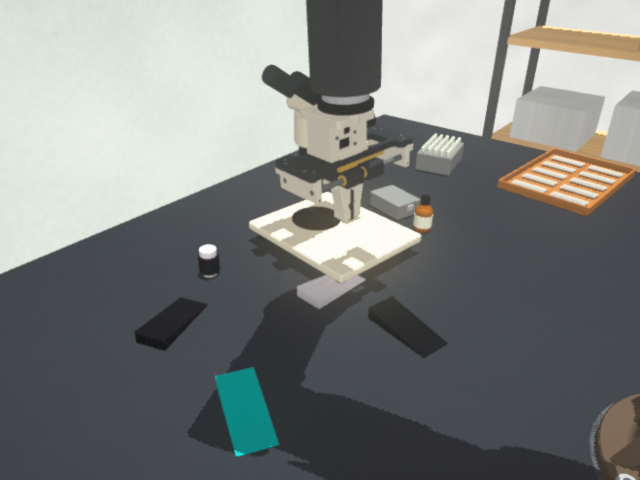

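View pics/t5.png

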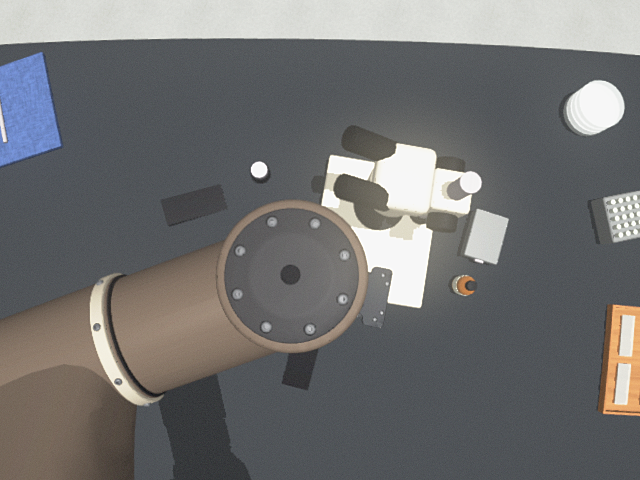

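```bash
python3 - <<'E'
from h import *
for uv in ((338,178),(338,200),(385,208)):
  for z in (.25,.31): print(uv,z,onz("top",uv,z).round(3))
# wrist circle: centre (291,275) edge radius 75 -> height where centre is at TCP xy
for z in (.4,.45,.5,.55): print(z,onz("top",(291,275),z).round(3),onz("top",(291,200),z).round(3))
E
```

```text
(338, 178) 0.25 [ 0.649 -0.059  0.25 ]
(338, 178) 0.31 [ 0.636 -0.057  0.31 ]
(338, 200) 0.25 [ 0.62  -0.059  0.25 ]
(338, 200) 0.31 [ 0.61  -0.057  0.31 ]
(385, 208) 0.25 [ 0.61  -0.121  0.25 ]
(385, 208) 0.31 [ 0.602 -0.112  0.31 ]
0.4 [ 0.522 -0.008  0.4  ] [ 0.595 -0.007  0.4  ]
0.45 [ 0.522 -0.011  0.45 ] [ 0.588 -0.009  0.45 ]
0.5 [ 0.522 -0.013  0.5  ] [ 0.58  -0.012  0.5  ]
0.55 [ 0.522 -0.016  0.55 ] [ 0.572 -0.015  0.55 ]
```

The eyepieces are at x ≥ 0.60 and the wrist edge at about 0.58 and higher up, so descending is clear. The fingers are over the plate corner.

```bash
python3 -m handwheel '[[[0.05,0,-0.5,0],[0.05,0,-0.6,0],[0.05,0,-0.5,0],[0,0,-0.1,0],[0,0,0,0]]]'; python3 -m handwheel '[[[0,0,-0.05,0],[0,0,0,0]]]'
```

```text
time_s: 11.1
tcp_pos: [0.5166, -0.031, 0.059]
eef_rot: [-24.2, 86.9, -124.7]
contact_force: [0.6, -0.4, -0.4]
gripper_width: 0.0009
time_s: 11.3
tcp_pos: [0.5173, -0.0299, 0.0581]
eef_rot: [-23.1, 86.9, -123.6]
contact_force: [0.1, 0.2, 0.4]
gripper_width: 0.0007
```

```bash
python3 -m handwheel '[[[-0.1,-0.3,-0.2,0],[0,0,-0.1,0],[0,0,0,0]]]'; python3 -m handwheel '[[[0,0,-0.06,0],[0,0,-0.05,0]]]'; python3 -m handwheel '[[[0,0,-0.05,0]]]'
```

```text
time_s: 11.6
tcp_pos: [0.5141, -0.0423, 0.0472]
eef_rot: [-20.4, 87.1, -120.9]
contact_force: [-0.0, -0.7, 0.4]
gripper_width: 0.0006
time_s: 11.8
tcp_pos: [0.5144, -0.0426, 0.043]
eef_rot: [-19.6, 87.1, -120.1]
contact_force: [-0.5, 0.1, 0.5]
gripper_width: 0.0002
time_s: 11.9
tcp_pos: [0.5145, -0.0426, 0.041]
eef_rot: [-19.4, 87.1, -119.8]
contact_force: [-0.4, 0.0, -0.3]
gripper_width: 0.0003
```

```bash
for i in 1; do python3 -m handwheel '[[[0,0,-0.05,0]]]'; done;  python3 -m handwheel '[[[0,0,-0.04,0]]]'; python3 -m handwheel '[[[0,0,-0.04,0]]]'
```

```text
time_s: 12.0
tcp_pos: [0.5146, -0.0426, 0.0388]
eef_rot: [-19.3, 87.1, -119.8]
contact_force: [-0.6, 0.1, -0.2]
gripper_width: 0.0006
time_s: 12.1
tcp_pos: [0.5147, -0.0426, 0.0378]
eef_rot: [-19.0, 87.1, -119.5]
contact_force: [-7.8, 3.9, 25.3]
gripper_width: 0.0006
time_s: 12.2
tcp_pos: [0.5148, -0.0425, 0.0377]
eef_rot: [-18.7, 87.1, -119.1]
contact_force: [-11.0, 3.4, 30.2]
gripper_width: 0.0004
```

```bash
python3 -m handwheel '[[[0,0,0,0],[0,0,0,0]]]'; python3 -m handwheel '[[[0,0,-0.01,0],[0,0,-0.01,0],[0,0,-0.01,0]]]'
```

```text
time_s: 12.4
tcp_pos: [0.5148, -0.0424, 0.0387]
eef_rot: [-18.0, 87.1, -118.4]
contact_force: [0.7, 0.1, 0.5]
gripper_width: 0.0004
time_s: 12.7
tcp_pos: [0.515, -0.0424, 0.0381]
eef_rot: [-17.8, 87.1, -118.1]
contact_force: [-3.8, 0.5, 10.6]
gripper_width: 0.0006
```

```bash
python3 -m handwheel '[[[0,0,-0.015,0],[0,0,-0.015,0]]]';python3 -m handwheel '[[[0,0,-0.015,0],[0,0,-0.015,0]]]'; python3 - <<'E'
from h import *
im=vision.capture("side");cv2.imwrite("pics/s6.png",im)
E
python3 -c "
from plant import readout
print(readout.get_state()['contact_force'].round(1))"
```

```text
time_s: 12.9
tcp_pos: [0.515, -0.0424, 0.038]
eef_rot: [-17.5, 87.1, -117.8]
contact_force: [-4.1, 1.2, 12.2]
gripper_width: 0.0001
time_s: 13.1
tcp_pos: [0.515, -0.0424, 0.0381]
eef_rot: [-17.2, 87.0, -117.5]
contact_force: [-4.2, 0.7, 10.9]
gripper_width: 0.0004
[-3.5  1.8 12. ]
```

View pics/s6.png

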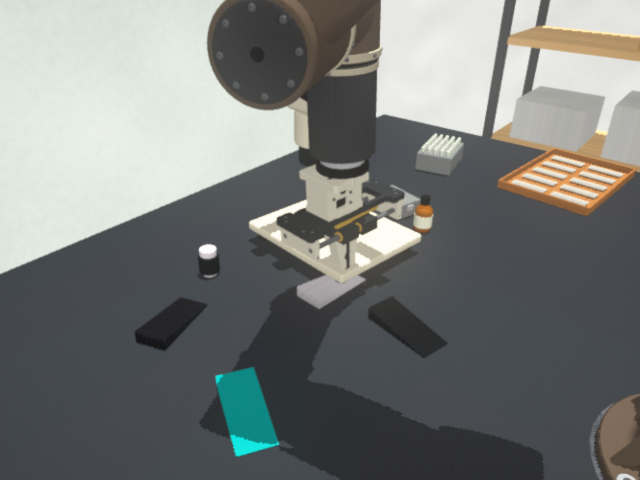

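The fingertips are on the corner at about (345,265). They hold 11–12 N with the TCP height steady at 38 mm, so the stand does not rock. I let go.

```bash
python3 -m handwheel '[[[0,0,0.1,0],[0,0,0.3,0],[-0.1,0,0.7,0],[-0.2,0.5,0.7,0],[-0.2,1,0.5,0],[0,1,0.2,0],[0,1,0,0],[0,1,0,0]]]'; python3 -m handwheel '[[[0,0.5,0,0],[0,0,0,0],[0,0,0,0]]]'; python3 - <<'E'
from h import *
im=vision.capture("top");cv2.imwrite("pics/t7f.png",im);cv2.imwrite("pics/t7.png",cv2.resize(im[225:325,225:345],None,fx=5,fy=5,interpolation=cv2.INTER_CUBIC))
s=vision.capture("side");cv2.imwrite("pics/s7.png",s)
a=cv2.imread("pics/t4f.png");b=im
d=cv2.absdiff(a,b).max(2)[150:310,300:500];print("top plate diff>40:",(d>40).sum())
E
```

```text
time_s: 13.95
tcp_pos: [0.493, 0.1397, 0.1458]
eef_rot: [-18.4, 87.2, -119.1]
contact_force: [1.4, 0.2, 0.2]
gripper_width: 0.0005
time_s: 14.25
tcp_pos: [0.4934, 0.1655, 0.1481]
eef_rot: [-17.0, 87.3, -117.3]
contact_force: [0.7, 0.3, 0.2]
gripper_width: 0.0002
top plate diff>40: 0
```

View pics/t7.png

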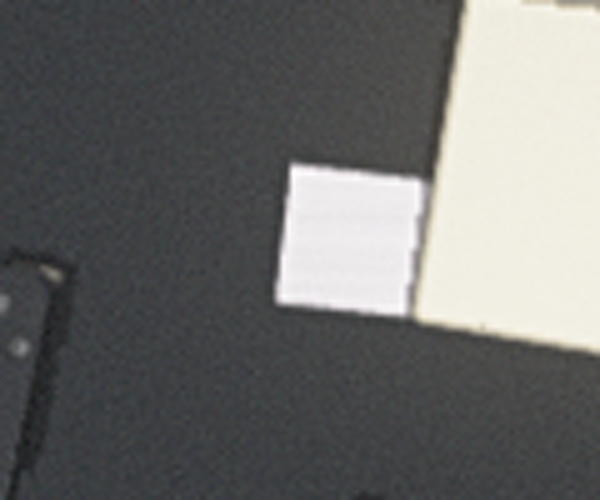

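View pics/s7.png

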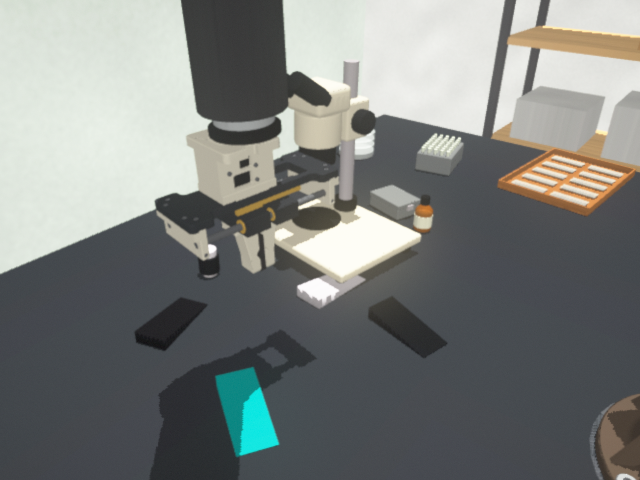

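The wedge (crop corners (290,163) and (275,302)) and the plate are pixel-identical to before the press. The fingers are clear and the bystanders are in place, so I hand in.

```bash
python3 -c "
from plant import close_job
print(close_job())"
```

```text
the job is handed in; nothing more can be done
None
```

I pushed the aluminium wedge thin end first under the short foot until it was snug, pressed on the plate corner above it, let go and handed the job in. No verdict was reported.

- **Push:** The wedge met the foot where I had predicted. I pushed to about 8 N and backed off. Measured afterwards, the foot was at wedge x of about +13.5 mm and y of about −6 mm, inside the limits.
- **Press:** I held 11–12 N on the corner for about 0.7 s. The fingertip height stayed at 38 mm, so the stand did not sink or rock.
- **Harder than intended:** The first touch was stiffer than I expected. It spiked to about 30 N down with about 11 N sideways, and I eased it off at once.
- **Last checks:** In the top view, the plate area showed no change between before and after the press. The wedge's corners were at the same pixels, and the plate corner was less than 1 mm from its start. The bystanders looked unmoved and the arm was clear.
- **Not checked directly:** I could not measure how hard the wedge still bears on the foot after release. I infer it from the 8 N push and from the wedge not moving. I judged the tilt only from the steady height and the pictures.
- **Disagreement:** The two cameras differed by about 3 mm in x, which was within tolerance.

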